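# Release the plate shuttle and index it to the next hole

## Task

The blue plate carriage of the magnetic-bead station is still locked for storage. Take the orange slot driver from its grey holder, use it (not your fingers) to turn the red lock screw a quarter turn counter-clockwise to its stop, and stand the driver back in the holder. Then pull up the black knob of the index plunger, slide the carriage to the left to the very next hole so that the next wells come under the comb, let the pin drop fully home, and finish still gripping the knob there so that I can turn the lock back while you hold it; the plate stays seated in its nest and the bottle, timer and tube rack stay where they are.

Things in the scene. Friction and masses are not known exactly. Their poses are not given: they have to be found in the camera images.
- driver_handle (a point): Centre of the driver's orange square handle (26 x 26 mm, 58 mm tall). The driver stands blade down, 101 mm long in all, 90 g; its z axis points from blade to handle, the flats of the handle face its x and y axes. A black button 19 mm wide projects 1 mm above the handle. Below the handle is a steel shank of 10 mm diameter and 34 mm long, ending in a flat blade. In the holder the underside of the handle rests on the holder's top.
- driver_tip (a point): Middle of the end of the driver's blade, 71 mm below driver_handle. The blade is 14 mm wide along its x axis, 2.6 mm thick along y, and about 8 mm long.
- holder_mouth (a point): Centre of the mouth of the 20 mm through hole (2 mm chamfer) in the top of the fixed grey driver holder, a block 58 x 58 mm and 46 mm tall on a 68 mm black foot. The driver's handle cannot enter the hole: its underside rests on this level.
- lock_screw (a joint): Angle of the captive red lock screw, rad: 0 is locked (a red cam under it butts against a dark post and blocks the carriage), 1.571 is open, at its stop; grows counter-clockwise seen from above. About 0.06 N m of friction, stays where it is left.
- slot (a point): Middle of the top of the red lock screw's head (23 mm diameter, upright axis), on the left of two blue tongues at the front of the carriage (34 mm wide), 55 mm above the table. Its x axis runs along the slot and turns with the screw. The slot goes right across the head, 4.2 mm wide (7 mm at its bevelled top), 6 mm deep. It travels with the carriage and lies 120 mm to the left of the knob.
- plunger (a joint): Lift of the index plunger, m: 0 is pin fully home in a hole, 0.014 fully pulled up. The pin reaches 7 mm into the bar; from about 0.008 it is clear of the bar. A spring pulls the pin down with about 4 N at 0 and 8 N at 0.014.
- knob (a point): Centre of the plunger's black ribbed knob, 26 mm diameter, 24 mm tall (its top, with a yellow disc, 12 mm above this point); it stands on the right front tongue of the carriage, rises with the pin and travels with the carriage. Below the knob is a steel barrel 15 mm in diameter; the blue carriage surface lies 26 mm below this point (with the pin home).
- carriage (a joint): Travel of the blue carriage along the station, m, 0 as it stands locked, growing to the left along the station's y axis; holes of the index bar at 0, 0.027, 0.054 and 0.081. Slides with about 1.5 N of friction once unlocked and the pin is out; about 1.5 mm of play when the pin is in a hole (diameter 8 mm in 11 mm).
- station: The fixed bead station; origin at its underside, x axis points away from its front (knob side), y axis along the carriage's travel to the left, z up. Ground plate 210 mm (x from -115 to +95 mm) by 270 mm (y -135 to +135) by 12 mm, so its centre is 10 mm in front of the origin. A gantry over the plate, along x at y = 0 (16 mm wide, from x = -32 mm to a post at x = 85 mm, top at 140 mm), carries the white comb.
- hole0 (a point): Hole of the steel index bar in which the pin sits at the start, at the level of the bar's top, 30 mm above the table.
- hole1 (a point): The very next hole of the bar, 27 mm to the left along the station's y: where the pin must go.
- nest (a point): Middle of the floor of the carriage's plate nest, 46 mm above the table; its axes are parallel to the station's.
- plate_foot (a point): Middle of the underside of the white 96-well plate (86 x 128 x 30 mm, 150 g), which lies loose in the nest (black corners 12 mm high, about 2 mm of play each side).
- wash_bottle: White bottle with a blue cap, 62 mm diameter, 125 mm tall, origin at its underside; leave it alone.
- timer: White bench timer lying flat, 62 x 66 x 19 mm, origin at its underside; leave it alone.
- tube_rack: Green tube rack, 62 x 145 x 44 mm, origin at its underside; leave it alone.
Mind the look-alikes: they are no part of the job. Leave any turquoise look-alike of the part that bears driver_handle alone. What is shaped like the part that bears holder_mouth but turquoise is not meant.

How it is judged:
On the way, in this order (a step that is already met when the one before it is completed fails the run):
1. the lock screw is turned to its open stop with the driver's blade in its slot (value of joint lock_screw above 1.4 rad and distance between driver_tip and slot below 0.013 m), for 0.1 s.
2. the driver stands in its holder again, let go (distance between driver_handle and holder_mouth below 0.034 m and horizontal distance between driver_handle and holder_mouth below 0.008 m and angle between driver_handle's own z axis and vertical below 0.12 rad and contact force between the fingers and driver below 0.1 N), for 0.2 s.
3. the knob is pulled up until the pin is out of the hole (value of joint plunger above 0.0065 m and contact force between the fingers and plunger above 1 N), for 0.1 s.
At the end, for the whole second after the job is handed in: The carriage stands at the next hole (27 mm of travel, within 3 mm) with the plunger pin fully home (within 2 mm), the fingers still grip the knob (over 4 N), the lock screw is open (over 1.35 rad), the plate lies flat in its nest (within 6 mm), and the driver stands upright in its holder (value of joint carriage between 0.024 and 0.03 m and value of joint plunger below 0.002 m and contact force between the fingers and plunger above 4 N and value of joint lock_screw above 1.35 rad and distance between plate_foot and nest below 0.006 m and angle between plate_foot's own z axis and vertical below 0.05 rad and distance between driver_handle and holder_mouth below 0.034 m and horizontal distance between driver_handle and holder_mouth below 0.008 m and angle between driver_handle's own z axis and vertical below 0.12 rad); the arm keeps its last pose, push and grip.
It fails at once if the lock screw is touched with the fingers (contact force between the fingers and lock_screw above 2 N).
It fails at once if the bottle, timer or tube rack is moved by more than 30 mm or tipped (distance of any of wash_bottle, timer, tube_rack from where it was at the start of the episode above 0.03 m or angle between wash_bottle's own z axis and vertical above 0.5 rad).
It also fails if it takes over 64 s, if anything falls off the work surface, if the arm or the gripper's body presses on something with over 40 N, if the wrist force passes 120 N, or if a joint passes its speed limit or range.

## Robot

A 6-joint arm with a two-finger parallel gripper is mounted at the origin on a cart in front of the work surface, level with it; the furniture and walls round the work are solid. World frame = base frame: x ahead of the robot, y to its left, z up, the work surface at z = 0. Lengths are in m, angles in rad, forces in N, time in s.
With the tool pointing down it reaches from about 0.375 to 0.9 m from the base axis. Payload 3.1 kg.
Tool frame: the origin (TCP) lies where the fingers leave the gripper's body, on its centre line; the fingertips stand 73 mm ahead of it and the grasp point (between the pads) lies 54 mm ahead of it; z points along the fingers, y is the line along which they close (so a half turn about z gives the same grasp; the last joint's range is limited). The gripper opens to 85 mm and grips with 20 to 120 N. Pads are 22 mm wide; open, the fingers measure 114 mm over their backs; the gripper's body (76 mm by 85 mm) begins 54 mm behind the grasp point. The pads swing forward as they close: fully open they stand 13 mm farther back than shut.
Start: joints at [-1.429, 0.527, 1.433, -0, 1.181, -0.178], TCP at [0.197, -0.593, 0.304] pointing down, gripper open.
Joint ranges: [-3.08, 3.08], [-0.75, 2.2], [0.22, 2.44], [-1.43, 4.57], [0, 2.65], [-2.85, 2.85]. Speed limits (rad/s): [2.79, 2.79, 3.14, 3.14, 3.14, 3.14].

## Interface

Orientations are given as a unit quaternion [x, y, z, w].
In Python, from station import manip gives the robot as it stands.
- The arm moves only by the shell command python3 -m crank 'ROWS' [FORCE]. ROWS is JSON, a list of rows, each an object with "dp": the shift along the tool's x, y, z normalised to -1 to 1, where 1 is 50 cm, a list of three; "delta_rot": the turn, a rotation vector about the tool's x, y, z normalised to -1 to 1, where 1 is 2 pi rad, a list of three; "fingers": the opening, from -1 (shut) to 1 (fully open). A call has 1 to 12 rows; each row shifts and turns the commanded pose from where the row before left it, along the tool's axes as they then stand; what a row does not reach is not made up. A row lasts 1/12 s, in which the tool goes at most 41.7 mm and 7.16 degrees, less where a joint would pass 70% of its speed; a pose out of reach is approached as far as the arm can. A call with a number of a shift or a turn outside -1 to 1 is refused whole. A call with a gripper value outside its range is refused whole. The fingers move at their own pace and stop on an object; FORCE is the grip in N (left out, the last holds). Time passes only in rows, so rows that do not move let the fingers close. It gives the time, the measured TCP pose, the force, the opening and the grip force at its end, in the units of the state.
- manip.sense(): the state, without advancing time (a new reading comes with each control period).
- manip.snapshot(name): name is "scene" or "top" or "wrist"; returns (picture, depth): 400x640x3 uint8, red, green, blue; 400x640 float32, m along the optical axis (not along the pixel's ray), 0 where there is no reading.
- manip.camera_model(name): a dict with "fx", "fy", "cx", "cy" (pixels), "origin" and "attitude" of the camera in the world. Camera axes: x right, y up, looking along -z (the intrinsics and any distortion apply to the point x, -y, -z); pixel columns grow to the right and rows downward; lengths in m; the calibration is good to about 2 mm. A picture is of the moment at which its call begins: read the wrist's pose just before it. camera_model takes no time and is no camera call; for the wrist camera it gives the pose at the moment of the call.
- manip.sign_off(): hands the job in; it is judged then, once.
The state is a dict: "t": time; "q": joint angles; "qd": joint speeds; "tau": joint torques, N m; "tcp_pos": TCP position; "tool_rot": TCP orientation; "force": force on the tool from outside, world axes, zero at the start; "ft_torque": the same for the moment, N m; "finger_gap": opening from 0.0 (shut) to 1.0 (fully open); "gripper_force": force on a finger pad.
Only numpy, scipy, OpenCV 4.12 (cv2) and the standard library are available. Lean on these libraries where they do the work, as an engineer would, in place of code of your own. Each camera call takes 0.05 s, during which the arm holds its last target. There are 200 camera calls.

## Working session

There is one attempt and no reset: what is moved stays moved. The work goes in short steps, Python scripts to look and compute and a shell command to move; the robot and the scene stay as the last step left them, time stands still between calls to the robot, and variables do not carry over. Pictures are saved under pics/ and viewed, at most 10 in all, crops included, and the job is handed in when it is done.

```bash
ls; mkdir -p pics
cat > h.py <<'E'
from station import manip
import numpy as np, cv2
from scipy.spatial.transform import Rotation as R
def cam(name):
    m=manip.camera_model(name); a=np.array(m["attitude"],float)
    Rm=a if a.shape==(3,3) else R.from_quat(a).as_matrix()
    return m,Rm,np.array(m["origin"])
def snap(name,fn):
    m,Rm,o=cam(name); p,d=manip.snapshot(name)
    cv2.imwrite(f"pics/{fn}.png",p[:,:,::-1]); np.savez(f"pics/{fn}.npz",p=p,d=d,Rm=Rm,o=o,k=[m[x] for x in("fx","fy","cx","cy")]); return p,d
def load(fn):
    return np.load(f"pics/{fn}.npz")
def pt(z,u,v,zw=None):
    fx,fy,cx,cy=z["k"]; r=np.array([(u-cx)/fx,-(v-cy)/fy,-1.]); r=z["Rm"]@r; o=z["o"]
    s=(zw-o[2])/r[2] if zw is not None else z["d"][int(round(v)),int(round(u))]
    return o+s*r
def crop(fn,u0,u1,v0,v1,s,out):
    cv2.imwrite(f"pics/{out}.png",cv2.resize(cv2.imread(f"pics/{fn}.png")[v0:v1,u0:u1],None,fx=s,fy=s,interpolation=cv2.INTER_CUBIC))
E
python3 - <<'E'
from h import *
for n in("scene","top"):
    snap(n,n+"0"); print(manip.camera_model(n))
print(manip.camera_model("wrist")); print(manip.sense())
E
```

```text
pics
{'fx': 436.81928991089745, 'fy': 436.81928991089745, 'cx': 325.1598279230048, 'cy': 197.66706047553282, 'origin': array([-0.37730979, -0.55447675,  1.15397859]), 'attitude': array([ 0.33853929, -0.18973797, -0.47201078,  0.79157847])}
{'fx': 425.63999246026816, 'fy': 425.63999246026816, 'cx': 311.1503946008047, 'cy': 208.1199083175772, 'origin': array([ 0.31443443, -0.02466908,  1.55396116]), 'attitude': array([-0.06054433,  0.06565369,  0.70724599, -0.70130385])}
{'fx': 283.23171475550794, 'fy': 283.23171475550794, 'cx': 316.0691182090229, 'cy': 196.62507081167087, 'origin': array([ 0.27357654, -0.56705491,  0.37383284]), 'attitude': array([-0.12656666,  0.09180232, -0.57789189,  0.80099574])}
{'t': 0.1, 'q': array([-1.42850386e+00,  5.28368516e-01,  1.43377425e+00,  1.29111073e-05,
        1.18140350e+00, -1.78492958e-01]), 'qd': array([-0.00023544, -0.00248427, -0.00414464,  0.00143719, -0.00068168,
       -0.00099224]), 'tau': array([-1.45842518e-03, -4.43304026e+01, -1.78586161e+01, -2.95771661e-04,
        3.86304237e-03, -3.64084102e-06]), 'tcp_pos': array([ 0.19703218, -0.59259962,  0.30303419]), 'tool_rot': array([ 9.87164563e-01,  1.59703388e-01,  2.36483299e-05, -9.76535204e-04]), 'force': array([ 0.59688339, -0.93963254, -1.13072078]), 'ft_torque': array([ 0.04412475, -0.03500562, -0.02731004]), 'gripper_force': 0.0, 'finger_gap': 1.0036589378846656}
```

View pics/top0.png

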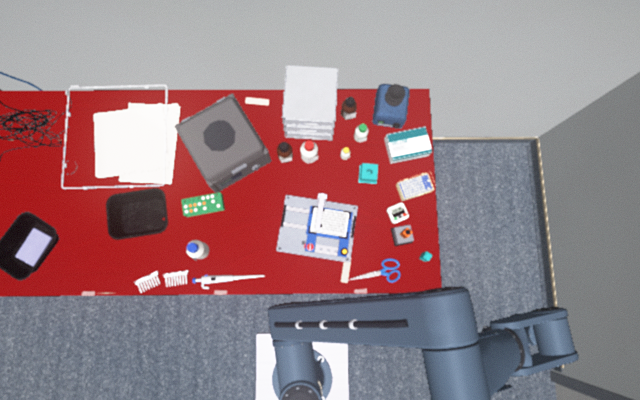

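View pics/scene0.png

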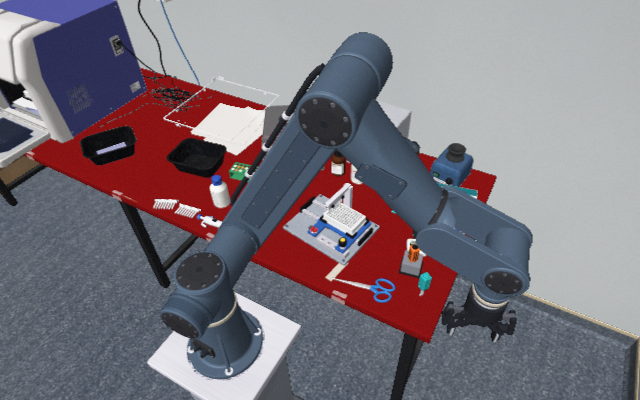

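The top view shows the grey holder with the orange driver at about (403,234). The turquoise driver look-alike is at (426,257) and the turquoise holder at (368,173). The station is at about (318,228), with the red screw near (309,245) and the knob near (345,252). I'll confirm in an enlarged crop.

Run:
```python
from h import *
crop("top0",270,440,160,290,4.6,"c1")
z=load("top0")
for n,u,v in(("holder",403,234),("screw",309,245),("knob",345,252),("timer",398,212),("bottle",196,248)): print(n,pt(z,u,v).round(3))
```

```text
holder [ 0.485 -0.354  0.09 ]
screw [ 0.453 -0.028  0.052]
knob [ 0.425 -0.152  0.086]
timer [ 0.576 -0.357  0.013]
bottle [0.44  0.352 0.121]
```

View pics/c1.png

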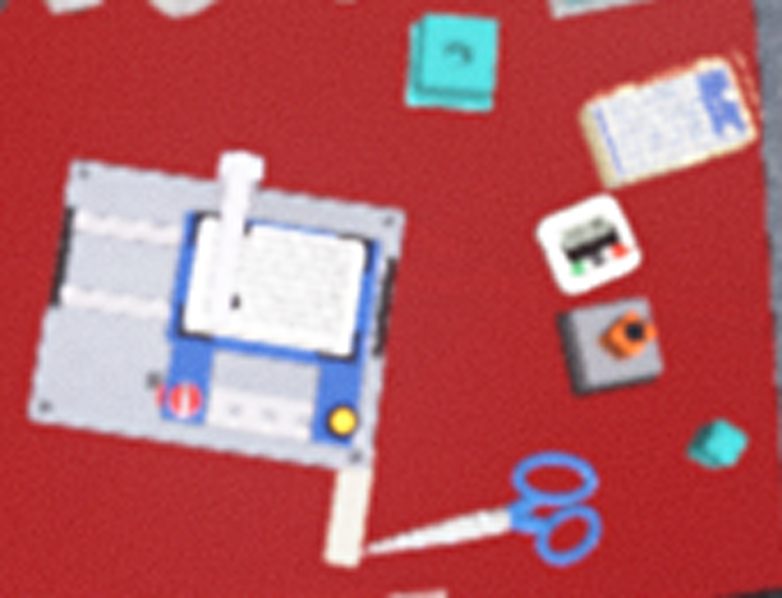

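The orange driver in the grey holder, at crop (632,335), is the one meant. The turquoise block at (455,60) and turquoise driver at (718,445) are the look-alikes. Next I'll move over it for a wrist view.

```bash
python3 -m crank '[{"dp":[0.064,-0.034,0],"delta_rot":[0,0,0],"fingers":1},{"dp":[0.064,-0.034,0],"delta_rot":[0,0,0],"fingers":1},{"dp":[0.064,-0.034,0],"delta_rot":[0,0,0],"fingers":1},{"dp":[0.064,-0.034,0],"delta_rot":[0,0,0],"fingers":1},{"dp":[0.064,-0.034,0],"delta_rot":[0,0,0],"fingers":1},{"dp":[0.064,-0.034,0],"delta_rot":[0,0,0],"fingers":1},{"dp":[0.064,-0.034,0],"delta_rot":[0,0,0],"fingers":1},{"dp":[0.064,-0.034,0],"delta_rot":[0,0,0],"fingers":1},{"dp":[0,0,0],"delta_rot":[0,0,0],"fingers":1},{"dp":[0,0,0],"delta_rot":[0,0,0],"fingers":1}]' 40
python3 - <<'E'
from h import *
snap("wrist","w1");snap("scene","s1");snap("top","t1")
z=load("w1"); print(z["Rm"].round(3),z["o"])
E
```

```text
t: 0.93
tcp_pos: [0.3982, -0.3815, 0.3036]
tool_rot: [0.987, 0.162, -0.0, -0.0]
force: [-0.6, -1.4, 0.1]
finger_gap: 0.998
gripper_force: 0.0
[[ 0.319  0.901  0.293]
 [-0.948  0.303  0.099]
 [ 0.    -0.31   0.951]] [ 0.47466944 -0.35551709  0.37436044]
```

View pics/w1.png

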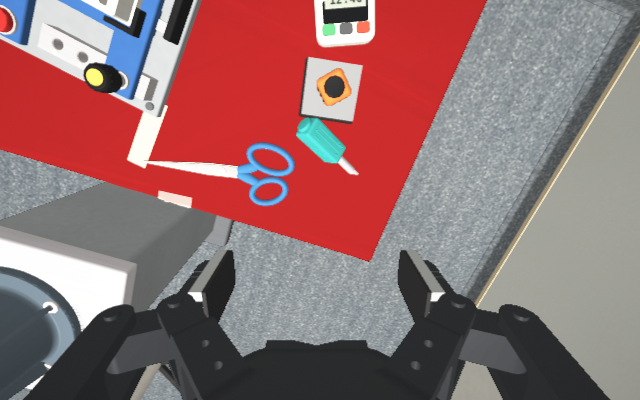

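The wrist view shows the orange handle at (334,87) on the grey holder, the turquoise driver lying at (322,140), the knob at (98,77) and part of the screw at (5,20). I'll fit rectangles to the depth data.

```bash
cat >> h.py <<'E'
def cloud(z):
    v,u=np.mgrid[0:400,0:640]; fx,fy,cx,cy=z["k"]
    r=np.stack([(u-cx)/fx,-(v-cy)/fy,-np.ones(u.shape)],-1)*z["d"][...,None]
    return r@z["Rm"].T+z["o"]
def rect(P,m):
    q=(P[m][:,:2]*1000).astype(np.float32); (c,s,a)=cv2.minAreaRect(q); return len(q),np.round(c,1),np.round(s,1),round(a,1),"z",np.median(P[m][:,2]).round(4)
E
python3 - <<'E'
from h import *
for n in("w1","t1","s1"):
    z=load(n);P=cloud(z);p=z["p"].astype(int);r,g,b=p[...,0],p[...,1],p[...,2]
    reg=lambda x,y,d:(abs(P[...,0]-x)<d)&(abs(P[...,1]-y)<d)&(z["d"]>0)
    o=reg(.485,-.36,.06)
    for k,m in(("handle",o&(P[...,2]>.095)),("holder",o&(abs(P[...,2]-.046)<.006)),
      ("knobtop",reg(.425,-.152,.04)&(P[...,2]>.07)),("plate",reg(.5,-.07,.2)&(abs(P[...,2]-.012)<.003)),
      ("screw",reg(.453,-.028,.03)&(r>150)&(g<90)&(P[...,2]>.045)),("wellplate",reg(.5,-.07,.13)&(abs(P[...,2]-.076)<.004)),
      ("yellow",reg(.425,-.152,.04)&(r>150)&(g>120)&(b<110)),("button",o&(P[...,2]>.095)&(r<70))):
        if m.sum()>8: print(n,k,*rect(P,m),"mean",(P[m].mean(0)*1000).round(1))
E
```

```text
w1 handle 2498 [ 463.2 -384.9] [101.7  29.3] 31.2 z 0.3076 mean [ 449.9 -393.4  239.6]
w1 holder 2724 [ 472.8 -369.6] [102.8  59.4] 8.7 z 0.0468 mean [ 482.6 -367.2   46.8]
w1 knobtop 847 [ 432.  -150.6] [26.9 25.2] 19.7 z 0.0836 mean [ 432.5 -153.4   81.8]
w1 plate 5305 [ 468.  -148.7] [285.2 158. ] 75.2 z 0.0124 mean [ 458.8 -109.3   12.4]
w1 screw 169 [450.7 -37.9] [ 9.1 21.3] 83.5 z 0.0551 mean [450.  -38.4  55. ]
w1 wellplate 513 [ 460.5 -152.5] [81.5 32.4] 14.3 z 0.0757 mean [ 474.1 -151.7   75.7]
w1 yellow 50 [ 431.4 -148.8] [14.8 16.1] 18.7 z 0.0848 mean [ 430.9 -149.    84.6]
w1 button 1924 [ 458.5 -383.9] [95.4 24.9] 33.1 z 0.3101 mean [ 437.3 -401.3  278.5]
t1 handle 341 [ 465.1 -365.1] [80.1 77.1] 0.0 z 0.5583 mean [ 447.6 -362.7  477.5]
t1 holder 169 [ 489.6 -366.7] [58.4 59.6] 9.4 z 0.0465 mean [ 487.4 -363.    46.4]
t1 plate 1243 [507.5 -72.3] [394.3 377.9] 89.9 z 0.0121 mean [525.  -28.4  12. ]
t1 wellplate 340 [ 546.1 -104. ] [122.6 106.5] 80.5 z 0.076 mean [ 533.4 -108.3   76. ]
t1 button 40 [ 455.6 -358.6] [27.7 74.1] 61.2 z 0.5438 mean [ 449.8 -352.3  500.5]
s1 handle 247 [ 467.  -358.6] [83.9 79.1] 0.1 z 0.5616 mean [ 450.7 -366.5  436.5]
s1 holder 197 [ 492.3 -366.2] [62.  57.5] 10.3 z 0.0455 mean [ 484.4 -367.7   45.6]
s1 knobtop 58 [ 429.9 -149.5] [29.7 22.5] 28.3 z 0.0827 mean [ 426.3 -151.3   81.5]
s1 plate 1092 [501.2 -90.4] [383.1 333.9] 80.1 z 0.0123 mean [488.7 -40.8  12.2]
s1 screw 23 [448.9 -30.6] [19.4 16.9] 29.2 z 0.0539 mean [448.6 -31.4  54. ]
s1 wellplate 467 [ 521.2 -120.2] [193.5 127.4] 49.9 z 0.0752 mean [ 531.8 -109.1   75.5]
s1 yellow 16 [ 429.7 -148.3] [12.8 13.5] 37.4 z 0.0847 mean [ 430.5 -148.1   84.4]
s1 button 102 [ 462.7 -366.2] [59.8 75.1] 89.9 z 0.5616 mean [ 444.2 -368.6  487.7]
```

Run:
```python
from h import *
z=load("w1");P=cloud(z)
o=(abs(P[...,0]-.49)<.05)&(abs(P[...,1]+.365)<.05)
for a,b in((.099,.112),(.102,.108)): print(*rect(P,o&(P[...,2]>a)&(P[...,2]<b)))
m=o&(P[...,2]>.1)&(P[...,2]<.112)&(z["p"].max(-1)<70);print("button",*rect(P,m))
print(*rect(P,o&(abs(P[...,2]-.046)<.005)&(P[...,0]>.455)))
```

```text
865 [ 494.2 -366.2] [25.9 25.9] 46.0 z 0.105
535 [ 494.2 -366.2] [25.5 25.6] 45.5 z 0.1043
button 314 [ 493.7 -365.8] [17.  15.9] 20.8 z 0.1086
2181 [ 488.7 -367.4] [69.5 58. ] 10.4 z 0.0468
```

```bash
cat >> h.py <<'E'
def go(x,y,z,yaw):
    s=manip.sense();Q=R.from_quat(s["tool_rot"]).as_matrix();p=np.array(s["tcp_pos"])
    y0=np.degrees(np.arctan2(Q[1,0],Q[0,0])); d=(yaw-y0+180)%360-180
    for t,k in((y0,"shift-then-turn"),(yaw,"turn-then-shift")):
        c,n=np.cos(np.radians(t)),np.sin(np.radians(t));dx,dy,dz=np.array([x,y,z])-p
        v=np.array([dx*c+dy*n,dx*n-dy*c,-dz])
        print(k,"dp",(v/.5).round(4),"rot",round(-d/360,4),"rows",np.linalg.norm(v)/.0417,abs(d)/7.16)
    print("t",s["t"],"p",p.round(4),"yaw",y0.round(2),"tilt",Q[:,2].round(4),"F",s["force"].round(1),"gap",round(s["finger_gap"],3),"gf",s["gripper_force"],"q6",s["q"][5].round(2))
E
python3 -c "
from h import *
go(.494,-.366,.215,45.5)"
```

```text
shift-then-turn dp [0.1962 0.027  0.1775] rot -0.0755 rows 3.1887956341072714 3.793894339984655
turn-then-shift dp [0.1622 0.1136 0.1775] rot -0.0755 rows 3.1887956341072714 3.793894339984655
t 1.0833 p [ 0.3966 -0.384   0.3038] yaw 18.34 tilt [-4.e-04 -2.e-04 -1.e+00] F [-0.8  0.3 -0.2] gap 0.998 gf 0.0 q6 0.28
```

```bash
python3 -m crank '[{"dp":[0,0,0],"delta_rot":[0,0,-0.0189],"fingers":1},{"dp":[0,0,0],"delta_rot":[0,0,-0.0189],"fingers":1},{"dp":[0,0,0],"delta_rot":[0,0,-0.0189],"fingers":1},{"dp":[0,0,0],"delta_rot":[0,0,-0.0189],"fingers":1},{"dp":[0.02,0.028,0.04],"delta_rot":[0,0,0],"fingers":1},{"dp":[0.02,0.028,0.04],"delta_rot":[0,0,0],"fingers":1},{"dp":[0.02,0.028,0.04],"delta_rot":[0,0,0],"fingers":1},{"dp":[0.02,0.028,0.04],"delta_rot":[0,0,0],"fingers":1},{"dp":[0,0,0],"delta_rot":[0,0,0],"fingers":1},{"dp":[0,0,0],"delta_rot":[0,0,0],"fingers":1},{"dp":[0,0,0],"delta_rot":[0,0,0],"fingers":1}]'
python3 - <<'E'
from h import *
snap("wrist","w2")
z=load("w2");P=cloud(z)
o=(abs(P[...,0]-.49)<.05)&(abs(P[...,1]+.365)<.05)
for a,b in((.099,.112),(.102,.108)): print(*rect(P,o&(P[...,2]>a)&(P[...,2]<b)))
print(*rect(P,o&(abs(P[...,2]-.046)<.005)))
go(.494,-.366,.134,45.5)
E
```

```text
t: 2.0
tcp_pos: [0.4641, -0.3948, 0.2242]
tool_rot: [0.922, 0.387, -0.0, -0.0]
force: [-0.4, -0.3, 0.2]
finger_gap: 1.001
gripper_force: 0.0
1337 [ 494.3 -365.7] [25.7 25.3] 46.8 z 0.105
790 [ 494.4 -365.7] [25.3 25.1] 45.7 z 0.1042
2812 [ 494.2 -366.2] [58.3 58.3] 10.5 z 0.0467
shift-then-turn dp [0.0828 0.002  0.1817] rot 0.0 rows 2.3942963490873135 0.001984477922152445
turn-then-shift dp [0.0828 0.002  0.1817] rot 0.0 rows 2.3942963490873135 0.001984477922152445
t 2.05 p [ 0.4643 -0.3948  0.2248] yaw 45.51 tilt [ 3.e-04 -9.e-04 -1.e+00] F [-0.2 -0.2 -0.6] gap 0.999 gf 0.0 q6 -0.11
```

View pics/w2.png

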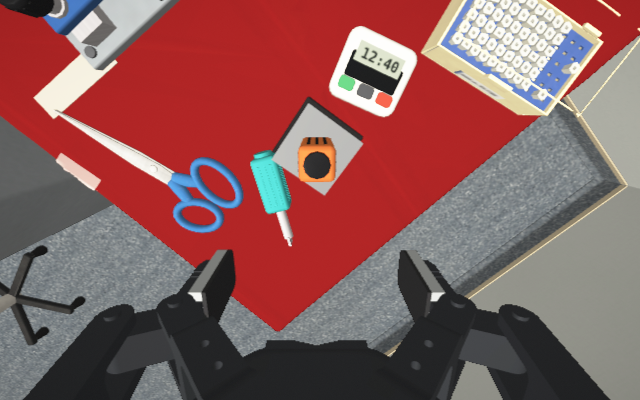

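Handle is square to the fingers at (316,160) and centred on the holder. The turquoise driver lies clear, below finger level. Descend and grip.

```bash
python3 -m crank '[{"dp":[0.0415,0.001,0],"delta_rot":[0,0,0],"fingers":1},{"dp":[0.0415,0.001,0],"delta_rot":[0,0,0],"fingers":1},{"dp":[0,0,0.06],"delta_rot":[0,0,0],"fingers":0.4},{"dp":[0,0,0.06],"delta_rot":[0,0,0],"fingers":0.4},{"dp":[0,0,0.06],"delta_rot":[0,0,0],"fingers":0.2},{"dp":[0,0,0],"delta_rot":[0,0,0],"fingers":0},{"dp":[0,0,0],"delta_rot":[0,0,0],"fingers":-1},{"dp":[0,0,0],"delta_rot":[0,0,0],"fingers":-1},{"dp":[0,0,0],"delta_rot":[0,0,0],"fingers":-1},{"dp":[0,0,0],"delta_rot":[0,0,0],"fingers":-1},{"dp":[0,0,0],"delta_rot":[0,0,0],"fingers":-1}]' 80
python3 -c "
from h import *
go(.494,-.366,.134,45.5)"
```

```text
t: 2.97
tcp_pos: [0.4954, -0.3656, 0.1356]
tool_rot: [0.922, 0.387, 0.001, 0.001]
force: [0.7, 0.4, -0.6]
finger_gap: 0.293
gripper_force: 78.4
shift-then-turn dp [-0.0025 -0.0014  0.0033] rot 0.0003 rows 0.05225032392226739 0.012697699614051792
turn-then-shift dp [-0.0025 -0.0014  0.0033] rot 0.0003 rows 0.052250323922267375 0.012697699614051792
t 2.9667 p [ 0.4954 -0.3656  0.1356] yaw 45.59 tilt [ 0.002  -0.0022 -1.    ] F [ 0.7  0.4 -0.6] gap 0.293 gf 78.39019775390625 q6 -0.04
```

Gripped. Lift and look at the blade with the wrist camera.

```bash
python3 -m crank '[{"dp":[0,0,-0.07],"delta_rot":[0,0,0],"fingers":-1},{"dp":[0,0,-0.07],"delta_rot":[0,0,0],"fingers":-1},{"dp":[0,0,-0.07],"delta_rot":[0,0,0],"fingers":-1},{"dp":[0,0,-0.05],"delta_rot":[0,0,0],"fingers":-1},{"dp":[0,0,0],"delta_rot":[0,0,0],"fingers":-1},{"dp":[0,0,0],"delta_rot":[0,0,0],"fingers":-1}]'
python3 - <<'E'
from h import *
snap("wrist","w3");snap("scene","s3")
z=load("s3");P=cloud(z)
a=cv2.imread("pics/w3.png")[200:360,230:400]; 
fx,fy,cx,cy=z["k"]; t=np.array([.495,-.366,.14]);c=z["Rm"].T@(t-z["o"]);u,v=int(cx-fx*c[0]/c[2]),int(cy+fy*c[1]/c[2]);print(u,v)
b=cv2.imread("pics/s3.png")[v-25:v+25,u-25:u+25]
cv2.imwrite("pics/c3.png",np.hstack([cv2.resize(a,(480,452),interpolation=2),cv2.resize(b,(300,452),interpolation=2)]))
E
```

```text
t: 3.47
tcp_pos: [0.4955, -0.3655, 0.2665]
tool_rot: [0.922, 0.388, 0.001, 0.002]
force: [-0.4, 0.4, -1.9]
finger_gap: 0.29
gripper_force: 78.7
416 238
```

View pics/c3.png

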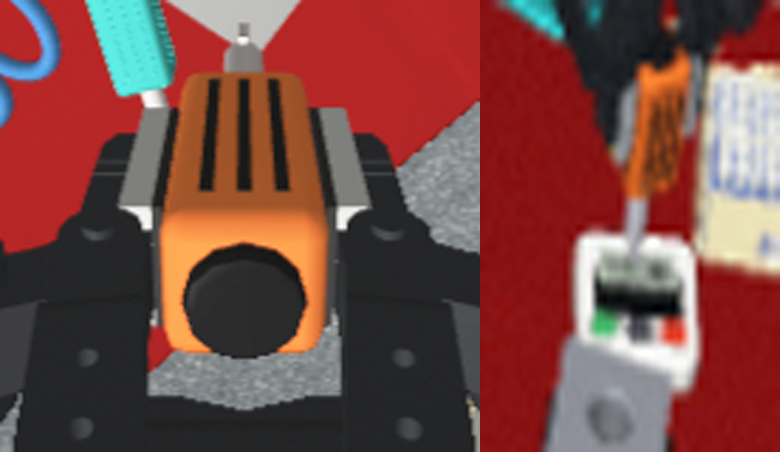

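The blade is seen edge-on at c3 (244,35), so its width runs along the tool's x axis. Moving the tool to yaw ≈ -9.5° near the screw for a close view of the slot.

```bash
python3 -c "
from h import *
go(.391,-.021,.2665,-9.5)"
```

```text
shift-then-turn dp [ 0.346  -0.628  -0.0064] rot 0.1531 rows 8.597193897486276 7.6953161326199435
turn-then-shift dp [-0.317  -0.6431 -0.0064] rot 0.1531 rows 8.597193897486278 7.6953161326199435
t 3.5667 p [ 0.4943 -0.3643  0.2633] yaw 45.6 tilt [-0.0013  0.0013 -1.    ] F [ 0.7  0.  -2.4] gap 0.297 gf 78.71673345565796 q6 -0.04
```

```bash
python3 -m crank '[{"dp":[0.0346,-0.0628,0],"delta_rot":[0,0,0],"fingers":-1},{"dp":[0.0346,-0.0628,0],"delta_rot":[0,0,0],"fingers":-1},{"dp":[0.0346,-0.0628,0],"delta_rot":[0,0,0],"fingers":-1},{"dp":[0.0346,-0.0628,0],"delta_rot":[0,0,0],"fingers":-1},{"dp":[0.0346,-0.0628,0],"delta_rot":[0,0,0],"fingers":-1},{"dp":[0.0346,-0.0628,0],"delta_rot":[0,0,0],"fingers":-1},{"dp":[0.0346,-0.0628,0],"delta_rot":[0,0,0],"fingers":-1},{"dp":[0.0346,-0.0628,0],"delta_rot":[0,0,0],"fingers":-1},{"dp":[0.0346,-0.0628,0],"delta_rot":[0,0,0],"fingers":-1},{"dp":[0.0346,-0.0628,0],"delta_rot":[0,0,0],"fingers":-1}]'
python3 -m crank '[{"dp":[0,0,0],"delta_rot":[0,0,0.0191],"fingers":-1},{"dp":[0,0,0],"delta_rot":[0,0,0.0191],"fingers":-1},{"dp":[0,0,0],"delta_rot":[0,0,0.0191],"fingers":-1},{"dp":[0,0,0],"delta_rot":[0,0,0.0191],"fingers":-1},{"dp":[0,0,0],"delta_rot":[0,0,0.0191],"fingers":-1},{"dp":[0,0,0],"delta_rot":[0,0,0.0191],"fingers":-1},{"dp":[0,0,0],"delta_rot":[0,0,0.0191],"fingers":-1},{"dp":[0,0,0],"delta_rot":[0,0,0.0191],"fingers":-1},{"dp":[0,0,0],"delta_rot":[0,0,0],"fingers":-1},{"dp":[0,0,0],"delta_rot":[0,0,0],"fingers":-1},{"dp":[0,0,0],"delta_rot":[0,0,0],"fingers":-1}]'
python3 - <<'E'
from h import *
snap("wrist","w4"); go(.391,-.021,.2665,-9.5)
z=load("w4");P=cloud(z);p=z["p"].astype(int);r,g,b=p[...,0],p[...,1],p[...,2]
m=(abs(P[...,0]-.45)<.03)&(abs(P[...,1]+.031)<.03)&(abs(P[...,2]-.055)<.006)
mr=m&(r>110)&(g<90)
print("red",*rect(P,mr))
q=(P[mr][:,:2]*1000).astype(np.float32);print("circle",cv2.minEnclosingCircle(q))
v,u=np.where(mr);print(u.min(),u.max(),v.min(),v.max())
u0,v0=int(np.median(u)),int(np.median(v)); crop("w4",max(u0-45,0),u0+45,max(v0-32,0),v0+32,8,"c4")
print(max(u0-45,0),max(v0-32,0))
E
```

```text
t: 4.4
tcp_pos: [0.3899, -0.0199, 0.2627]
tool_rot: [0.922, 0.387, -0.001, -0.001]
force: [-0.1, 0.3, -1.5]
finger_gap: 0.298
gripper_force: 79.0
t: 5.32
tcp_pos: [0.3912, -0.0215, 0.2633]
tool_rot: [0.997, -0.081, -0.001, -0.0]
force: [0.1, 0.5, -1.2]
finger_gap: 0.294
gripper_force: 78.9
shift-then-turn dp [-0.0008 -0.001  -0.0061] rot 0.0006 rows 0.07471436727086242 0.02855515081695241
turn-then-shift dp [-0.0008 -0.001  -0.0061] rot 0.0006 rows 0.07471436727086242 0.02855515081695241
t 5.3667 p [ 0.3913 -0.0216  0.2635] yaw -9.3 tilt [-1.3e-03  4.0e-04 -1.0e+00] F [-0.2  0.2 -1. ] gap 0.296 gf 78.85545372962952 q6 1.39
red 286 [451.  -30.5] [21.3 19.9] 87.5 z 0.0556
circle ((451.03594970703125, -30.494796752929688), 10.955521583557129)
305 327 115 137
273 94
```

View pics/c4.png

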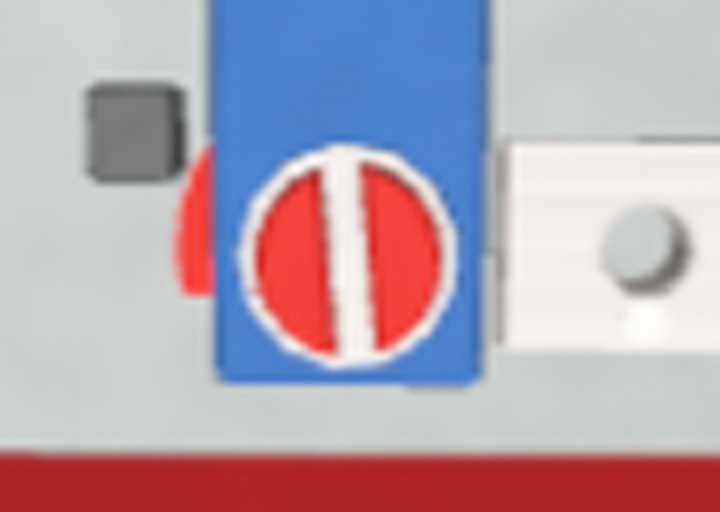

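The screw is at crop (348,257), with its slot running (340,165)–(356,350). That is a few degrees CCW of the tool x axis, while the tongue's edges are parallel to the tool. Computing in world:

Run:
```python
from h import *
z=load("w4");f=lambda a,b:pt(z,273+a/8-.5+.0625,94+b/8-.5+.0625,.055)
for n,a,b in(("c",348,257),("top",341,150),("bot",356,362),("l",238,257),("r",458,257)): print(n,f(a,b).round(4))
d=f(341,150)-f(356,362);print(np.degrees(np.arctan2(d[1],d[0])))
c=(f(238,257)+f(458,257)+f(347.5,144)+f(349,368))/4;print(c)
# tip as seen
p=cv2.imread("pics/w4.png"); Q=R.from_quat(manip.sense()["tool_rot"]).as_matrix()
t=manip.sense()["tcp_pos"]+Q@[0,0,.1316]; cc=z["Rm"].T@(t-z["o"]);k=z["k"]
print("tip predicted px",k[2]-k[0]*cc[0]/cc[2],k[3]+k[1]*cc[1]/cc[2])
crop("w4",286,346,190,240,8,"c5")
go(c[0],c[1],.21,-5)
```

```text
c [ 0.4514 -0.0307  0.055 ]
top [ 0.4637 -0.0318  0.055 ]
bot [ 0.439  -0.0296  0.055 ]
l [ 0.4535 -0.0177  0.055 ]
r [ 0.4493 -0.0437  0.055 ]
-5.109226300977061
[ 0.45137322 -0.03067702  0.055     ]
tip predicted px 316.979797054752 214.73172417823693
shift-then-turn dp [ 0.1215 -0.0014  0.1069] rot -0.0119 rows 1.9403083489724797 0.5999364692947794
turn-then-shift dp [0.1212 0.0077 0.1069] rot -0.0119 rows 1.9403083489724797 0.5999364692947794
t 5.3667 p [ 0.3913 -0.0216  0.2635] yaw -9.3 tilt [-1.3e-03  4.0e-04 -1.0e+00] F [-0.2  0.2 -1. ] gap 0.296 gf 78.85545372962952 q6 1.39
```

View pics/c5.png

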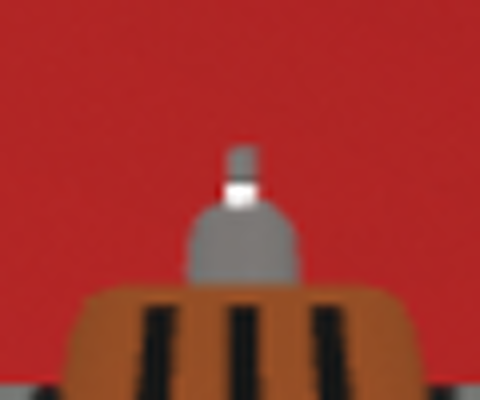

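```bash
python3 -m crank '[{"dp":[0,0,0],"delta_rot":[0,0,-0.0117],"fingers":-1},{"dp":[0.041,0.003,0.03],"delta_rot":[0,0,0],"fingers":-1},{"dp":[0.041,0.003,0.03],"delta_rot":[0,0,0],"fingers":-1},{"dp":[0.041,0.003,0.03],"delta_rot":[0,0,0],"fingers":-1},{"dp":[0,0,0],"delta_rot":[0,0,0],"fingers":-1},{"dp":[0,0,0],"delta_rot":[0,0,0],"fingers":-1},{"dp":[0,0,0],"delta_rot":[0,0,0],"fingers":-1},{"dp":[0,0,0],"delta_rot":[0,0,0],"fingers":-1},{"dp":[0,0,0],"delta_rot":[0,0,0],"fingers":-1}]'
python3 - <<'E'
from h import *
snap("wrist","w5");go(.4525,-.0312,.19,-5.1)
crop("w5",276,356,170,230,9,"c6")
E
```

```text
t: 6.12
tcp_pos: [0.4517, -0.0314, 0.2194]
tool_rot: [0.999, -0.045, -0.0, -0.0]
force: [-0.3, -0.2, -0.8]
finger_gap: 0.294
gripper_force: 78.9
shift-then-turn dp [ 0.0013 -0.0007  0.059 ] rot -0.0002 rows 0.7074366603659316 0.011786963399494295
turn-then-shift dp [ 0.0013 -0.0007  0.059 ] rot -0.0002 rows 0.7074366603659316 0.011786963399494295
t 6.1667 p [ 0.4518 -0.0315  0.2195] yaw -5.18 tilt [ 4.e-04 -1.e-04 -1.e+00] F [-0.8 -0.3 -1.1] gap 0.295 gf 78.85632991790771 q6 1.34
```

View pics/c6.png

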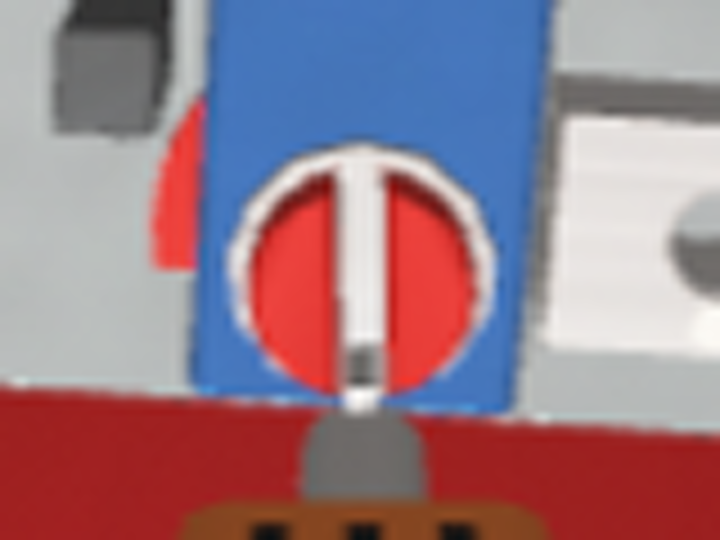

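Blade (362,365) and slot line (361) are laterally aligned. I'll check along the slot and the tip height by ray.

Run:
```python
from h import *
z=load("w5");f=lambda a,b,h:pt(z,276+a/9-.5,170+b/9-.5,h)
print("screw",f(361,272,.055), ((f(228,272,.055)+f(495,272,.055))/2))
print("screw far/near",f(360,143,.055),f(361,398,.055))
for h in(.086,.088,.090): print("tip far edge",f(362,346,h), "shoulder near", f(362,410,h+.008))
```

```text
screw [ 0.45305017 -0.03063632  0.055     ] [ 0.45304569 -0.03068545  0.055     ]
screw far/near [ 0.46604151 -0.03172564  0.055     ] [ 0.43994936 -0.02944084  0.055     ]
tip far edge [ 0.4568025  -0.03108408  0.086     ] shoulder near [ 0.45413258 -0.03084284  0.094     ]
tip far edge [ 0.45753823 -0.03115165  0.088     ] shoulder near [ 0.45492551 -0.03091562  0.096     ]
tip far edge [ 0.45827396 -0.03121921  0.09      ] shoulder near [ 0.45571845 -0.0309884   0.098     ]
```

```bash
python3 -m crank '[{"dp":[0.004,0,0.03],"delta_rot":[0,0,0],"fingers":-1},{"dp":[0,0,0.03],"delta_rot":[0,0,0],"fingers":-1},{"dp":[0,0,0.003],"delta_rot":[0,0,0],"fingers":-1},{"dp":[0,0,0.003],"delta_rot":[0,0,0],"fingers":-1},{"dp":[0,0,0],"delta_rot":[0,0,0],"fingers":-1},{"dp":[0,0,0],"delta_rot":[0,0,0],"fingers":-1}]'
python3 -m crank '[{"dp":[0,0,0.003],"delta_rot":[0,0,0],"fingers":-1},{"dp":[0,0,0.003],"delta_rot":[0,0,0],"fingers":-1},{"dp":[0,0,0],"delta_rot":[0,0,0],"fingers":-1},{"dp":[0,0,0],"delta_rot":[0,0,0],"fingers":-1}]'
```

```text
t: 6.67
tcp_pos: [0.4547, -0.0319, 0.1866]
tool_rot: [0.999, -0.045, 0.001, 0.0]
force: [-0.8, 0.1, -1.2]
finger_gap: 0.296
gripper_force: 78.9
t: 7.0
tcp_pos: [0.4545, -0.0319, 0.183]
tool_rot: [0.999, -0.045, 0.0, 0.0]
force: [-0.6, 0.3, 0.8]
finger_gap: 0.293
gripper_force: 78.9
```

```bash
python3 -m crank '[{"dp":[0,0,0.003],"delta_rot":[0,0,0],"fingers":-1},{"dp":[0,0,0],"delta_rot":[0,0,0],"fingers":-1},{"dp":[0,0,0],"delta_rot":[0,0,0],"fingers":-1}]'
python3 -c "
from h import *
go(.4545,-.0319,.183,-5.1)"
```

```text
t: 7.25
tcp_pos: [0.4544, -0.0319, 0.1813]
tool_rot: [0.999, -0.045, -0.0, -0.0]
force: [0.2, 1.2, -1.3]
finger_gap: 0.294
gripper_force: 78.9
shift-then-turn dp [ 0.0002  0.     -0.0033] rot -0.0003 rows 0.04026163187077778 0.014142624202895
turn-then-shift dp [ 0.0002  0.     -0.0033] rot -0.0003 rows 0.04026163187077778 0.014142624202895
t 7.25 p [ 0.4544 -0.0319  0.1813] yaw -5.2 tilt [-3.e-04  1.e-04 -1.e+00] F [ 0.2  1.2 -1.3] gap 0.294 gf 78.85730266571045 q6 1.35
```

Blade is in the slot without resistance. Turn counter-clockwise.

```bash
python3 -m crank '[{"dp":[0,0,0],"delta_rot":[0,0,-0.018],"fingers":-1},{"dp":[0,0,0],"delta_rot":[0,0,-0.018],"fingers":-1},{"dp":[0,0,0],"delta_rot":[0,0,-0.018],"fingers":-1},{"dp":[0,0,0],"delta_rot":[0,0,-0.018],"fingers":-1},{"dp":[0,0,0],"delta_rot":[0,0,-0.018],"fingers":-1},{"dp":[0,0,0],"delta_rot":[0,0,-0.018],"fingers":-1},{"dp":[0,0,0],"delta_rot":[0,0,0],"fingers":-1}]'
python3 -c "
from h import *
go(.4545,-.0319,.1815,85);print(manip.sense()['ft_torque'])"
```

```text
t: 7.83
tcp_pos: [0.4538, -0.0312, 0.1813]
tool_rot: [0.957, 0.29, -0.001, -0.001]
force: [-0.6, 3.3, 0.1]
finger_gap: 0.3
gripper_force: 79.0
shift-then-turn dp [ 0.0004  0.002  -0.0004] rot -0.1424 rows 0.02545586988024913 7.161150676138803
turn-then-shift dp [-0.0013  0.0016 -0.0004] rot -0.1424 rows 0.02545586988024913 7.161150676138803
t 7.8333 p [ 0.4538 -0.0312  0.1813] yaw 33.73 tilt [-0.0018  0.0017 -1.    ] F [-0.6  3.3  0.1] gap 0.3 gf 78.98637056350708 q6 0.67
[ 0.71911333  0.13743558 -0.07638136]
```

```bash
python3 -m crank '[{"dp":[0,0,0],"delta_rot":[0,0,-0.018],"fingers":-1},{"dp":[0,0,0],"delta_rot":[0,0,-0.018],"fingers":-1},{"dp":[0,0,0],"delta_rot":[0,0,-0.018],"fingers":-1},{"dp":[0,0,0],"delta_rot":[0,0,-0.018],"fingers":-1},{"dp":[0,0,0],"delta_rot":[0,0,-0.018],"fingers":-1},{"dp":[0,0,0],"delta_rot":[0,0,-0.018],"fingers":-1},{"dp":[0,0,0],"delta_rot":[0,0,-0.018],"fingers":-1},{"dp":[0,0,0],"delta_rot":[0,0,-0.018],"fingers":-1},{"dp":[0,0,0],"delta_rot":[0,0,-0.014],"fingers":-1},{"dp":[0,0,0],"delta_rot":[0,0,0],"fingers":-1},{"dp":[0,0,0],"delta_rot":[0,0,0],"fingers":-1}]'
python3 -c "
from h import *
snap('wrist','w6');crop('w6',276,356,170,230,9,'c7')
go(.4545,-.0319,.1815,91);print(manip.sense()['ft_torque'])"
```

```text
t: 8.75
tcp_pos: [0.4512, -0.0299, 0.181]
tool_rot: [0.705, 0.709, -0.001, -0.005]
force: [-4.8, 5.9, 2.5]
finger_gap: 0.296
gripper_force: 79.4
shift-then-turn dp [-0.004   0.0066 -0.0011] rot -0.0019 rows 0.09344901987281722 0.09724608581135707
turn-then-shift dp [-0.0041  0.0065 -0.0011] rot -0.0019 rows 0.09344901987281723 0.09724608581135707
t 8.8 p [ 0.4512 -0.0299  0.181 ] yaw 90.3 tilt [-0.0083  0.0045 -1.    ] F [-3.5  7.3  3.5] gap 0.293 gf 79.40833926200867 q6 -0.32
[ 1.34708418  0.84674657 -0.02872631]
```

```bash
python3 -m crank '[{"dp":[0,0,0],"delta_rot":[0,0,-0.012],"fingers":-1},{"dp":[0,0,0],"delta_rot":[0,0,0],"fingers":-1},{"dp":[0,0,0],"delta_rot":[0,0,0],"fingers":-1}]'
python3 -c "
from h import *
go(.4545,-.0319,.1815,95);print(manip.sense()['ft_torque'])
snap('wrist','w7')
z=load('w7');p=z['p'].astype(int)
P=cloud(z);m=(abs(P[...,0]-.452)<.03)&(abs(P[...,1]+.031)<.03)&(abs(P[...,2]-.055)<.006)&(p[...,0]>110)&(p[...,1]<100)
n,l,s,c=cv2.connectedComponentsWithStats(m.astype(np.uint8))
for i in range(1,n):
  if s[i,4]>15: print(s[i],(P[l==i].mean(0)*1000).round(1),rect(P,l==i))
"
```

```text
t: 9.05
tcp_pos: [0.451, -0.0299, 0.181]
tool_rot: [0.678, 0.735, -0.001, -0.005]
force: [-4.4, 5.9, 3.1]
finger_gap: 0.291
gripper_force: 79.5
shift-then-turn dp [-0.0046  0.0066 -0.001 ] rot -0.0011 rows 0.09685482701596491 0.05292080269625639
turn-then-shift dp [-0.0046  0.0065 -0.001 ] rot -0.0011 rows 0.09685482701596491 0.05292080269625639
t 9.05 p [ 0.451  -0.0299  0.181 ] yaw 94.62 tilt [-0.0087  0.0046 -1.    ] F [-4.4  5.9  3.1] gap 0.291 gf 79.45704817771912 q6 -0.4
[ 1.29687883  0.91471084 -0.11441371]
[301 205  15  20 180] [444.3 -27.9  55.3] (180, array([444.4, -27.7]), array([16.9,  7.6]), 70.3, 'z', np.float64(0.0556))
[320 207  10  18 117] [457.6 -27.8  55.5] (117, array([457.8, -28. ]), array([ 5.8, 13.1]), 27.3, 'z', np.float64(0.0556))
```

```bash
python3 -m crank '[{"dp":[0,0,0],"delta_rot":[0,0,-0.011],"fingers":-1},{"dp":[0,0,0],"delta_rot":[0,0,0],"fingers":-1},{"dp":[0,0,0],"delta_rot":[0,0,0],"fingers":-1}]'
cat >> h.py <<'E'
def slotang(n):
    z=load(n);p=z['p'].astype(int);P=cloud(z)
    m=(abs(P[...,0]-.452)<.03)&(abs(P[...,1]+.031)<.03)&(abs(P[...,2]-.055)<.008)&(p[...,0]>110)&(p[...,1]<100)
    k,l,s,c=cv2.connectedComponentsWithStats(m.astype(np.uint8))
    a,b=sorted(np.argsort(-s[1:,4])[:2]+1,key=lambda i:c[i,0]); E=[]
    for v in range(max(s[a,1],s[b,1])+2,min(s[a,1]+s[a,3],s[b,1]+s[b,3])-3):
        E.append((pt(z,np.where(l[v]==a)[0].max(),v,.055)+pt(z,np.where(l[v]==b)[0].min(),v,.055))/2)
    E=np.array(E);d=cv2.fitLine(E[:,:2].astype(np.float32),2,0,.01,.01).ravel();print(n,"slot yaw",np.degrees(np.arctan2(d[1],d[0])),len(E),E.mean(0))
E
python3 -c "
from h import *
go(.4545,-.0319,.1815,99);print(manip.sense()['ft_torque'])
snap('wrist','w8')
for n in('w5','w6','w7','w8'): slotang(n)
"
```

```text
t: 9.35
tcp_pos: [0.4509, -0.0299, 0.181]
tool_rot: [0.652, 0.758, -0.001, -0.005]
force: [-2.9, 5.5, 3.9]
finger_gap: 0.294
gripper_force: 79.5
shift-then-turn dp [-0.0051  0.0065 -0.0011] rot -0.0012 rows 0.09987648379816111 0.062289813987205546
turn-then-shift dp [-0.0052  0.0065 -0.0011] rot -0.0012 rows 0.09987648379816111 0.062289813987205546
t 9.35 p [ 0.4509 -0.0299  0.181 ] yaw 98.55 tilt [-0.009   0.0048 -0.9999] F [-2.9  5.5  3.9] gap 0.294 gf 79.51730132102966 q6 -0.47
[ 1.31145825  0.99084352 -0.20294193]
w5 slot yaw -3.02088 20 [ 0.4522929  -0.03062488  0.055     ]
w6 slot yaw 81.39666 13 [ 0.45140844 -0.02799532  0.055     ]
w7 slot yaw 85.57253 13 [ 0.45116614 -0.02796086  0.055     ]
w8 slot yaw 87.34744 13 [ 0.45108397 -0.02792949  0.055     ]
```

Torque builds and the slot has turned ~90°: it is at the stop. Ease back slightly, withdraw.

```bash
python3 -m crank '[{"dp":[0,0,0],"delta_rot":[0,0,0.014],"fingers":-1},{"dp":[0,0,0],"delta_rot":[0,0,0],"fingers":-1},{"dp":[0,0,-0.02],"delta_rot":[0,0,0],"fingers":-1},{"dp":[0,0,-0.05],"delta_rot":[0,0,0],"fingers":-1},{"dp":[0,0,-0.06],"delta_rot":[0,0,0],"fingers":-1},{"dp":[0,0,-0.06],"delta_rot":[0,0,0],"fingers":-1},{"dp":[0,0,0],"delta_rot":[0,0,0],"fingers":-1},{"dp":[0,0,0],"delta_rot":[0,0,0],"fingers":-1}]'
python3 -c "
from h import *
snap('wrist','w9');slotang('w9');go(.4955,-.3655,.275,45.5)
a=cv2.imread('pics/w9.png')[190:250,276:356];b=cv2.imread('pics/w4.png')[190:250,276:356]
print(a[:,:,:].max(-1).shape)
for n in('w4','w9'):
  z=load(n);p=z['p'].astype(int); g=(p.max(-1)-p.min(-1)<25)&(z['d']<.3)&(z['d']>.1)
  for v in range(200,228,3):
    u=np.where(g[v,290:342])[0]; print(n,v,(u.min()+290,u.max()+290) if len(u) else None)
"
```

```text
t: 10.07
tcp_pos: [0.4553, -0.0323, 0.2779]
tool_rot: [0.684, 0.729, 0.001, 0.002]
force: [0.0, -0.1, -1.3]
finger_gap: 0.294
gripper_force: 79.9
w9 slot yaw 80.08838 14 [ 0.45066226 -0.03086982  0.055     ]
shift-then-turn dp [-0.671   0.039   0.0032] rot 0.1339 rows 8.05903604012534 6.732715766372541
turn-then-shift dp [-0.4181  0.5263  0.0032] rot 0.1339 rows 8.05903604012534 6.732715766372541
t 10.1167 p [ 0.4543 -0.032   0.2766] yaw 93.71 tilt [ 9.e-04 -6.e-04 -1.e+00] F [-0.6 -1.  -1.9] gap 0.291 gf 79.8865020275116 q6 -0.38
(60, 80)
w4 200 None
w4 203 None
w4 206 None
w4 209 (np.int64(315), np.int64(316))
w4 212 (np.int64(315), np.int64(316))
w4 215 (np.int64(314), np.int64(318))
w4 218 (np.int64(311), np.int64(321))
w4 221 (np.int64(310), np.int64(321))
w4 224 (np.int64(310), np.int64(322))
w4 227 None
w9 200 None
w9 203 None
w9 206 None
w9 209 (np.int64(315), np.int64(317))
w9 212 (np.int64(315), np.int64(318))
w9 215 (np.int64(313), np.int64(320))
w9 218 (np.int64(310), np.int64(322))
w9 221 (np.int64(310), np.int64(323))
w9 224 (np.int64(310), np.int64(323))
w9 227 None
```

Slot reads 80.1° after release, which is 90° from the station axis (-9.3°), so it is at the stop. The driver's seat in the fingers is unchanged. Returning to the holder.

```bash
python3 -m crank '[{"dp":[-0.0671,0.0039,0],"delta_rot":[0,0,0],"fingers":-1},{"dp":[-0.0671,0.0039,0],"delta_rot":[0,0,0],"fingers":-1},{"dp":[-0.0671,0.0039,0],"delta_rot":[0,0,0],"fingers":-1},{"dp":[-0.0671,0.0039,0],"delta_rot":[0,0,0],"fingers":-1},{"dp":[-0.0671,0.0039,0],"delta_rot":[0,0,0],"fingers":-1},{"dp":[-0.0671,0.0039,0],"delta_rot":[0,0,0],"fingers":-1},{"dp":[-0.0671,0.0039,0],"delta_rot":[0,0,0],"fingers":-1},{"dp":[-0.0671,0.0039,0],"delta_rot":[0,0,0],"fingers":-1},{"dp":[-0.0671,0.0039,0],"delta_rot":[0,0,0],"fingers":-1},{"dp":[-0.0671,0.0039,0],"delta_rot":[0,0,0],"fingers":-1}]'
python3 -m crank '[{"dp":[0,0,0],"delta_rot":[0,0,0.0191],"fingers":-1},{"dp":[0,0,0],"delta_rot":[0,0,0.0191],"fingers":-1},{"dp":[0,0,0],"delta_rot":[0,0,0.0191],"fingers":-1},{"dp":[0,0,0],"delta_rot":[0,0,0.0191],"fingers":-1},{"dp":[0,0,0],"delta_rot":[0,0,0.0191],"fingers":-1},{"dp":[0,0,0],"delta_rot":[0,0,0.0191],"fingers":-1},{"dp":[0,0,0],"delta_rot":[0,0,0.0191],"fingers":-1},{"dp":[0,0,0],"delta_rot":[0,0,0],"fingers":-1},{"dp":[0,0,0],"delta_rot":[0,0,0],"fingers":-1},{"dp":[0,0,0],"delta_rot":[0,0,0],"fingers":-1}]'
python3 -c "
from h import *
slotang('w4');go(.4948,-.3653,.15,45.5)"
```

```text
t: 10.95
tcp_pos: [0.4952, -0.3664, 0.2736]
tool_rot: [0.684, 0.73, 0.0, -0.002]
force: [0.0, 0.2, -1.1]
finger_gap: 0.296
gripper_force: 79.8
t: 11.78
tcp_pos: [0.4957, -0.3651, 0.275]
tool_rot: [0.921, 0.389, -0.0, -0.001]
force: [0.3, -0.4, -0.7]
finger_gap: 0.296
gripper_force: 79.7
w4 slot yaw -4.3710527 17 [ 0.45203608 -0.03068225  0.055     ]
shift-then-turn dp [-0.0017 -0.001   0.25  ] rot 0.0008 rows 2.997870113385333 0.03928206000306168
turn-then-shift dp [-0.0017 -0.001   0.25  ] rot 0.0008 rows 2.997870113385333 0.03928206000306168
t 11.7833 p [ 0.4957 -0.3651  0.275 ] yaw 45.78 tilt [-0.0018  0.0018 -1.    ] F [ 0.3 -0.4 -0.7] gap 0.296 gf 79.70165133476257 q6 -0.04
```

Now lower in stages.

```bash
python3 -m crank '[{"dp":[-0.0017,-0.001,0.06],"delta_rot":[0,0,0],"fingers":-1},{"dp":[0,0,0.06],"delta_rot":[0,0,0],"fingers":-1},{"dp":[0,0,0.06],"delta_rot":[0,0,0],"fingers":-1},{"dp":[0,0,0.06],"delta_rot":[0,0,0],"fingers":-1},{"dp":[0,0,0.02],"delta_rot":[0,0,0],"fingers":-1},{"dp":[0,0,0.01],"delta_rot":[0,0,0],"fingers":-1},{"dp":[0,0,0],"delta_rot":[0,0,0],"fingers":-1},{"dp":[0,0,0],"delta_rot":[0,0,0],"fingers":-1}]'
```

```text
t: 12.45
tcp_pos: [0.4959, -0.3663, 0.1425]
tool_rot: [0.922, 0.388, 0.0, 0.001]
force: [0.3, -0.5, -1.3]
finger_gap: 0.298
gripper_force: 79.7
```

```bash
python3 -m crank '[{"dp":[0,0,0.006],"delta_rot":[0,0,0],"fingers":-1},{"dp":[0,0,0.005],"delta_rot":[0,0,0],"fingers":-1},{"dp":[0,0,0.003],"delta_rot":[0,0,0],"fingers":-1},{"dp":[0,0,0],"delta_rot":[0,0,0],"fingers":-1},{"dp":[0,0,0],"delta_rot":[0,0,0],"fingers":-1}]'
```

```text
t: 12.87
tcp_pos: [0.4956, -0.366, 0.1353]
tool_rot: [0.922, 0.388, 0.0, 0.001]
force: [0.5, -0.5, 2.2]
finger_gap: 0.292
gripper_force: 80.1
```

Contact on the holder's top. Release, lift clear and check.

```bash
python3 -m crank '[{"dp":[0,0,0],"delta_rot":[0,0,0],"fingers":0.2},{"dp":[0,0,0],"delta_rot":[0,0,0],"fingers":0.2},{"dp":[0,0,0],"delta_rot":[0,0,0],"fingers":0.2},{"dp":[0,0,0],"delta_rot":[0,0,0],"fingers":0.2},{"dp":[0,0,-0.05],"delta_rot":[0,0,0],"fingers":0.2},{"dp":[0,0,-0.07],"delta_rot":[0,0,0],"fingers":0.2},{"dp":[0,0,-0.07],"delta_rot":[0,0,0],"fingers":0.2},{"dp":[-0.06,0,-0.04],"delta_rot":[0,0,0],"fingers":0.2},{"dp":[0,0,0],"delta_rot":[0,0,0],"fingers":0.2},{"dp":[0,0,0],"delta_rot":[0,0,0],"fingers":0.2},{"dp":[0,0,0],"delta_rot":[0,0,0],"fingers":0.2}]'
python3 - <<'E'
from h import *
snap("wrist","w10");snap("top","t10")
z=load("w10");P=cloud(z)
o=(abs(P[...,0]-.49)<.05)&(abs(P[...,1]+.365)<.05)
for a,b in((.099,.112),(.102,.108),(.112,.2)): 
    m=o&(P[...,2]>a)&(P[...,2]<b)
    if m.sum()>9: print(*rect(P,m))
print(*rect(P,o&(abs(P[...,2]-.046)<.005)))
# station / knob
z=load("t10");P=cloud(z)
print("wells",*rect(P,(abs(P[...,0]-.53)<.1)&(abs(P[...,1]+.1)<.1)&(abs(P[...,2]-.076)<.004)))
# target pre-pose to view knob: knob (.431,-.150)
go(.431-.986*.06,-.150+.165*.06,.25,-9.4)
E
```

```text
t: 13.78
tcp_pos: [0.4738, -0.3866, 0.2488]
tool_rot: [0.922, 0.388, -0.0, -0.001]
force: [0.4, 0.6, -0.0]
finger_gap: 0.597
gripper_force: 0.0
1029 [ 496.3 -366.9] [25.5 26. ] 45.9 z 0.105
612 [ 496.2 -367. ] [25.  24.6] 45.3 z 0.1043
1189 [ 475.6 -385.7] [23.  78.8] 45.2 z 0.1926
2268 [ 494.5 -366.3] [58.1 58.3] 10.6 z 0.0468
wells 255 [ 545.4 -105.3] [122.1 106.3] 79.0 z 0.076
shift-then-turn dp [ 0.2092 -0.4895 -0.0044] rot 0.153 rows 6.383317629106259 7.693118760018819
turn-then-shift dp [-0.2817 -0.4517 -0.0044] rot 0.153 rows 6.383317629106259 7.693118760018819
t 13.8833 p [ 0.4739 -0.3859  0.2478] yaw 45.68 tilt [-0.0021  0.0029 -1.    ] F [-1.3  0.4 -1. ] gap 0.6 gf 0.0 q6 -0.09
```

The driver stands upright, about 2 mm off the mouth's centre. On to the knob.

```bash
python3 -m crank '[{"dp":[0.0299,-0.07,0],"delta_rot":[0,0,0],"fingers":0.2},{"dp":[0.0299,-0.07,0],"delta_rot":[0,0,0],"fingers":0.2},{"dp":[0.0299,-0.07,0],"delta_rot":[0,0,0],"fingers":0.2},{"dp":[0.0299,-0.07,0],"delta_rot":[0,0,0],"fingers":0.2},{"dp":[0.0299,-0.07,0],"delta_rot":[0,0,0],"fingers":0.2},{"dp":[0.0299,-0.07,0],"delta_rot":[0,0,0],"fingers":0.2},{"dp":[0.0299,-0.07,0],"delta_rot":[0,0,0],"fingers":0.2}]'
python3 -m crank '[{"dp":[0,0,0],"delta_rot":[0,0,0.0191],"fingers":0.2},{"dp":[0,0,0],"delta_rot":[0,0,0.0191],"fingers":0.2},{"dp":[0,0,0],"delta_rot":[0,0,0.0191],"fingers":0.2},{"dp":[0,0,0],"delta_rot":[0,0,0.0191],"fingers":0.2},{"dp":[0,0,0],"delta_rot":[0,0,0.0191],"fingers":0.2},{"dp":[0,0,0],"delta_rot":[0,0,0.0191],"fingers":0.2},{"dp":[0,0,0],"delta_rot":[0,0,0.0191],"fingers":0.2},{"dp":[0,0,0],"delta_rot":[0,0,0.0191],"fingers":0.2},{"dp":[0,0,0],"delta_rot":[0,0,0],"fingers":0.2},{"dp":[0,0,0],"delta_rot":[0,0,0],"fingers":0.2},{"dp":[0,0,0],"delta_rot":[0,0,0],"fingers":0.2}]'
python3 - <<'E'
from h import *
snap("wrist","w11");z=load("w11");P=cloud(z);p=z["p"].astype(int)
k=(abs(P[...,0]-.431)<.03)&(abs(P[...,1]+.15)<.03)
print("knob",*rect(P,k&(P[...,2]>.08)&(P[...,2]<.095)))
m=k&(p[...,0]>150)&(p[...,1]>120)&(p[...,2]<110)
print("yellow",*rect(P,m),P[m].mean(0)); print(cv2.minEnclosingCircle((P[m][:,:2]*1000).astype(np.float32)))
go(.431,-.15,.16,-9.4)
E
```

```text
t: 14.47
tcp_pos: [0.3708, -0.1387, 0.2485]
tool_rot: [0.922, 0.388, -0.001, -0.001]
force: [0.2, 0.4, 0.6]
finger_gap: 0.601
gripper_force: 0.0
t: 15.38
tcp_pos: [0.372, -0.1406, 0.2489]
tool_rot: [0.997, -0.08, -0.001, -0.0]
force: [-0.3, 0.4, -0.9]
finger_gap: 0.603
gripper_force: 0.0
knob 793 [ 431.3 -150.7] [26.2 25.5] 71.3 z 0.0845
yellow 70 [ 430.6 -150.5] [14.9 14.9] 36.9 z 0.0848 [ 0.43113806 -0.15063034  0.08489652]
((431.0646667480469, -150.579345703125), 7.885025501251221)
shift-then-turn dp [ 0.1194 -0.0005  0.1781] rot 0.0005 rows 2.5712029508614713 0.027608649647620127
turn-then-shift dp [ 0.1194 -0.0009  0.1781] rot 0.0005 rows 2.5712029508614713 0.027608649647620127
t 15.4333 p [ 0.372  -0.1407  0.2491] yaw -9.2 tilt [-8.e-04  7.e-04 -1.e+00] F [-1.  -0.1  0.8] gap 0.602 gf 0.0 q6 1.09
```

View pics/w11.png

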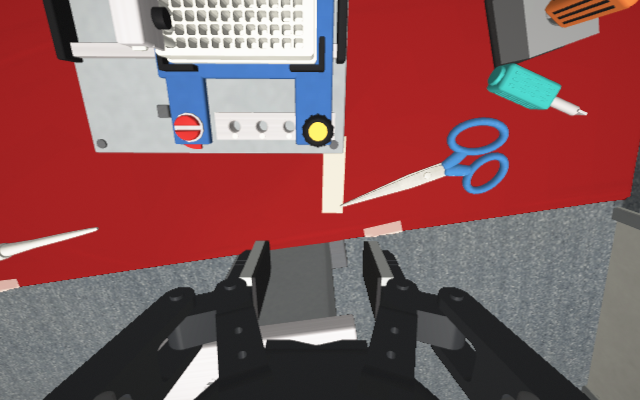

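The red screw's slot at (187,127) now lies across the station (open), and the knob is at (318,130). Descend over it and grip.

```bash
python3 -m crank '[{"dp":[0.06,0,0],"delta_rot":[0,0,0],"fingers":0.2},{"dp":[0.06,0,0],"delta_rot":[0,0,0],"fingers":0.2},{"dp":[0,0,0.07],"delta_rot":[0,0,0],"fingers":0.2},{"dp":[0,0,0.07],"delta_rot":[0,0,0],"fingers":0.2},{"dp":[0,0,0.06],"delta_rot":[0,0,0],"fingers":0.2},{"dp":[0,0,0.03],"delta_rot":[0,0,0],"fingers":0.2},{"dp":[0,0,0.012],"delta_rot":[0,0,0],"fingers":0.2},{"dp":[0,0,0],"delta_rot":[0,0,0],"fingers":0.2},{"dp":[0,0,0],"delta_rot":[0,0,0],"fingers":0.2}]' 40
python3 -m crank '[{"dp":[0,0,0],"delta_rot":[0,0,0],"fingers":-1},{"dp":[0,0,0],"delta_rot":[0,0,0],"fingers":-1},{"dp":[0,0,0],"delta_rot":[0,0,0],"fingers":-1},{"dp":[0,0,0],"delta_rot":[0,0,0],"fingers":-1},{"dp":[0,0,0],"delta_rot":[0,0,0],"fingers":-1},{"dp":[0,0,0],"delta_rot":[0,0,0],"fingers":-1}]' 60
```

```text
t: 16.18
tcp_pos: [0.4316, -0.1509, 0.1286]
tool_rot: [0.997, -0.081, 0.0, 0.0]
force: [-0.1, -0.1, -0.2]
finger_gap: 0.602
gripper_force: 0.0
t: 16.68
tcp_pos: [0.4319, -0.1511, 0.1298]
tool_rot: [0.997, -0.081, 0.001, 0.001]
force: [-0.4, 0.1, 7.2]
finger_gap: 0.28
gripper_force: 58.7
```

```bash
python3 -m crank '[{"dp":[0,0,-0.008],"delta_rot":[0,0,0],"fingers":-1},{"dp":[0,0,-0.008],"delta_rot":[0,0,0],"fingers":-1},{"dp":[0,0,-0.008],"delta_rot":[0,0,0],"fingers":-1},{"dp":[0,0,0],"delta_rot":[0,0,0],"fingers":-1},{"dp":[0,0,0],"delta_rot":[0,0,0],"fingers":-1},{"dp":[0,0,0],"delta_rot":[0,0,0],"fingers":-1}]'
python3 -c "
from h import *
s=manip.sense();x,y,_=s['tcp_pos'];go(x+.0045,y+.0266,.14,-9.3)"
```

```text
t: 17.18
tcp_pos: [0.4319, -0.1512, 0.1404]
tool_rot: [0.997, -0.081, 0.001, 0.0]
force: [2.6, -1.4, -8.1]
finger_gap: 0.281
gripper_force: 59.2
shift-then-turn dp [ 0.0002 -0.054   0.0007] rot -0.0001 rows 0.6470101206595852 0.006162422208048284
turn-then-shift dp [ 0.0003 -0.054   0.0007] rot -0.0001 rows 0.6470101206595851 0.006162422208048284
t 17.1833 p [ 0.4319 -0.1512  0.1404] yaw -9.34 tilt [ 1.4e-03 -9.0e-04 -1.0e+00] F [ 2.6 -1.4 -8.1] gap 0.281 gf 59.19964064843953 q6 1.15
```

```bash
python3 -m crank '[{"dp":[0,-0.013,0],"delta_rot":[0,0,0],"fingers":-1},{"dp":[0,-0.014,0],"delta_rot":[0,0,0],"fingers":-1},{"dp":[0,-0.014,0],"delta_rot":[0,0,0],"fingers":-1},{"dp":[0,-0.013,0],"delta_rot":[0,0,0],"fingers":-1},{"dp":[0,0,0],"delta_rot":[0,0,0],"fingers":-1},{"dp":[0,0,0],"delta_rot":[0,0,0],"fingers":-1},{"dp":[0,0,0],"delta_rot":[0,0,0],"fingers":-1}]'
python3 -c "
from h import *
go(.4319+.0045,-.1512+.0266,.1298,-9.3)"
```

```text
t: 17.77
tcp_pos: [0.4365, -0.1231, 0.1405]
tool_rot: [0.997, -0.081, 0.001, -0.0]
force: [5.0, 1.0, -7.2]
finger_gap: 0.282
gripper_force: 59.5
shift-then-turn dp [0.0004 0.003  0.0214] rot -0.0001 rows 0.2589932019239995 0.00461523504604798
turn-then-shift dp [0.0004 0.003  0.0214] rot -0.0001 rows 0.2589932019239995 0.00461523504604798
t 17.7667 p [ 0.4365 -0.1231  0.1405] yaw -9.33 tilt [ 1.5e-03  3.0e-04 -1.0e+00] F [ 5.   1.  -7.2] gap 0.282 gf 59.472442916594446 q6 1.21
```

```bash
python3 -m crank '[{"dp":[-0.002,0.0025,0],"delta_rot":[0,0,0],"fingers":-1},{"dp":[0,0,0.008],"delta_rot":[0,0,0],"fingers":-1},{"dp":[0,0,0.008],"delta_rot":[0,0,0],"fingers":-1},{"dp":[0,0,0.008],"delta_rot":[0,0,0],"fingers":-1},{"dp":[0,0,0],"delta_rot":[0,0,0],"fingers":-1},{"dp":[0,0,0],"delta_rot":[0,0,0],"fingers":-1},{"dp":[0,0,0],"delta_rot":[0,0,0],"fingers":-1}]'
python3 -c "
from h import *
go(.4319+.0045,-.1512+.0266,.1298,-9.3)"
```

```text
t: 18.35
tcp_pos: [0.436, -0.1247, 0.1299]
tool_rot: [0.997, -0.081, 0.002, 0.001]
force: [4.7, 1.4, 5.3]
finger_gap: 0.278
gripper_force: 60.9
shift-then-turn dp [ 0.0007 -0.0004  0.0002] rot -0.0001 rows 0.009442334523701438 0.005684005529189858
turn-then-shift dp [ 0.0007 -0.0004  0.0002] rot -0.0001 rows 0.009442334523701438 0.005684005529189858
t 18.35 p [ 0.436  -0.1247  0.1299] yaw -9.34 tilt [ 0.0042 -0.0014 -1.    ] F [4.7 1.4 5.3] gap 0.278 gf 60.85462278686464 q6 1.21
```

Back at the home height with downward contact. Last numeric check of screw travel, plate and driver.

Run:
```python
from h import *
for n in("wrist","scene","top"): snap(n,n[0]+"12")
for f in("w11","w12","s0","s12","t10","t12"):
    if f=="s0": f="scene0"
    z=load(f);P=cloud(z);p=z["p"].astype(int);r,g,b=p[...,0],p[...,1],p[...,2]
    m=(abs(P[...,0]-.455)<.04)&(abs(P[...,1]+.015)<.05)&(abs(P[...,2]-.055)<.006)&(r>130)&(g<95)
    if m.sum()>5: print(f,"screw",*rect(P,m))
    m=(abs(P[...,0]-.535)<.12)&(abs(P[...,1]+.09)<.13)&(abs(P[...,2]-.076)<.006)&(p.min(-1)>100)
    if m.sum()>5: print(f,"wells",*rect(P,m), np.percentile(P[m][:,2],[5,95]).round(4))
    m=(abs(P[...,0]-.494)<.03)&(abs(P[...,1]+.366)<.03)&(P[...,2]>.095)&(P[...,2]<.12)
    if m.sum()>5: print(f,"driver",*rect(P,m))
```

```text
w11 screw 377 [450.9 -32.6] [22.3 21.5] 85.2 z 0.0554
w11 wells 5482 [ 500.8 -119.1] [162.8  90.6] 51.9 z 0.0759 [0.0711 0.0773]
w11 driver 230 [ 482.2 -363.4] [14.9  4.7] 70.0 z 0.1006
w12 screw 713 [455.1  -6.1] [22.  21.9] 71.3 z 0.0555
w12 wells 19558 [505.7 -92.9] [135.4 110.6] 80.6 z 0.076 [0.0719 0.0772]
scene0 screw 28 [450.3 -32.2] [19.2 20. ] 15.9 z 0.0534
scene0 wells 545 [ 550.6 -104.4] [125.  114.6] 79.2 z 0.0746 [0.0709 0.0791]
scene0 driver 60 [ 489.8 -366.2] [26.4 22.7] 47.9 z 0.104
s12 screw 26 [455.1  -4.9] [21.1 22. ] 84.3 z 0.0544
s12 wells 137 [ 517.9 -103.2] [180.4 129. ] 49.6 z 0.0753 [0.0713 0.0795]
s12 driver 68 [ 491.3 -368.5] [25.5 29.8] 26.2 z 0.1043
t10 wells 320 [ 545.5 -105.6] [122.1 106.4] 79.4 z 0.0756 [0.0708 0.0802]
t10 driver 13 [ 498.2 -359.4] [ 4.7 21.1] 43.8 z 0.1008
t12 wells 220 [557.6 -82.3] [125.1  78.4] 57.0 z 0.0757 [0.0709 0.0807]
t12 driver 60 [ 491.2 -367.3] [26.6 26.5] 43.5 z 0.1052
```

```bash
python3 -c "
from h import *
print(manip.sign_off())"
```

```text
the job is handed in; nothing more can be done
None
```

The job is handed in, by my own measurements complete (no verdict came back): the lock screw was turned to its open stop with the driver, the driver is back upright in its holder, and the carriage is 27 mm to the left with the pin home and the knob still gripped.

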